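Load ring cores onto a carrier rod

ROBOT

A 6-joint arm with a two-finger parallel gripper is mounted at the origin on the work surface. World frame = base frame: x ahead of the robot, y to its left, z up, the work surface at z = 0. Lengths are in m, angles in rad, forces in N, time in s.
With the tool pointing down it reaches from about 0.375 to 0.9 m from the base axis. Payload 3.1 kg.
Tool frame: the origin (TCP) lies midway between the tips of the shut fingers; the grasp point (between the pads) lies 19 mm behind it; z points along the fingers, y is the line along which they close (so a half turn about z gives the same grasp; the last joint's range is limited). The gripper opens to 85 mm and grips with 20 to 120 N. Pads are 22 mm wide; open, the fingers measure 114 mm over their backs; the gripper's body (76 mm by 85 mm) begins 54 mm behind the grasp point. The pads swing forward as they close: fully open they stand 13 mm farther back than shut.
Start: joints at [0.987, 0.527, 1.433, -0, 1.181, -0.178], TCP at [0.247, 0.574, 0.231] pointing down, gripper open.
Joint ranges: [-3.08, 3.08], [-0.75, 2.2], [0.22, 2.44], [-1.43, 4.57], [0, 2.65], [-2.85, 2.85]. Speed limits (rad/s): [2.79, 2.79, 3.14, 3.14, 3.14, 3.14].

INTERFACE

Orientations are given as a unit quaternion [x, y, z, w].
In Python, from station import manip gives the robot as it stands. The module is installed in compiled form; this text tells all that it offers.
- The arm moves only by the tool apply_moves, never from a script. Its arguments are lists of equal length, an entry for each row: "claw": the gripper's target within -1 to 1 (fully open at 1, half-way at 0, shut at -1); "travel": the shift along the tool's x, y, z scaled (see below), a list of three; "turn": the turn, a rotation vector about the tool's x, y, z scaled (see below), a list of three. In form: {"claw": [claw, ...], "travel": [[dx, dy, dz], ...], "turn": [[rx, ry, rz], ...]}. A call has 1 to 5 rows; each row is the pose to reach, as a shift and turn from the pose commanded when the call began, along the tool's axes at that moment, turning the shorter way round; what a row does not reach only later rows make up. The controller multiplies each number of a shift by 800 mm and each number of a turn by 180 degrees. A row lasts 1/12 s, in which the tool goes at most 41.7 mm and 7.16 degrees, less where a joint would pass 70% of its speed; a pose out of reach is approached as far as the arm can. A call with a number of a shift or a turn outside -1 to 1 is refused whole. A call with a gripper value outside its range is refused whole. The fingers move at their own pace and stop on an object; "newtons" is the grip in N (left out, the last holds). Time passes only in rows, so rows that repeat a pose let the fingers close. It gives the time, the measured TCP pose, the force, the opening and the grip force at its end, in the units of the state.
- manip.sense(): the state, without advancing time (a new reading comes with each control period).
- manip.snapshot(name): name is "scene" or "side" or "wrist"; returns a dict with "pixels" (420x560x3 uint8, red, green, blue), "depth" (420x560 float32, m along the optical axis (not along the pixel's ray), 0 where there is no reading), "intrinsics" (3x3 intrinsics, pixels), "R" (3x3) and "t" (3): a world point X has camera coordinates R X + t. Camera axes: x right, y down, z forward; pixel columns grow to the right and rows downward; lengths in m; the calibration is good to about 2 mm. A picture is of the moment at which its call begins.
- manip.sign_off(): hands the job in; it is judged then, once.
The state is a dict: "t": time; "q": joint angles; "qd": joint speeds; "tau": joint torques, N m; "tcp_pos": TCP position; "tool_rot": TCP orientation; "force": force on the tool from outside, world axes, zero at the start; "ft_torque": the same for the moment, N m; "finger_gap": opening from 0.0 (shut) to 1.0 (fully open); "gripper_force": force on a finger pad.
Only numpy, scipy, OpenCV 4.12 (cv2) and the standard library are available. Lean on these libraries where they do the work, as an engineer would, in place of code of your own. Each camera call takes 0.05 s, during which the arm holds its last target. There are 200 camera calls.

TASK

Take the carrier rod out of its stand, thread it level through the three ring cores standing in the V trough, and push gently until you feel the whole row go firm against the trough's red end stop (a push of 5 to 10 N), so that the cores are packed against each other and the rod's brass collar while still in the trough. Then lift all three off together and set the rod with its packed cores back down in the forks of the stand, fully seated as it was, and let go. The cores are brittle: never press on them with more than 15 N, and leave the other things on the bench alone.

Things in the scene. Friction and masses are not known exactly. Their poses are not given: they have to be found in the camera images.
- carrier: carrier rod, 150 g, level in the stand at the start. Origin on the rod's axis under the handle; x to the tip, z up. Along x: handle -7 to 7 mm, square shank 14 x 14 mm from 7 to 45 mm, brass collar of 24 mm diameter from 45 to 50 mm, steel rod of 10 mm diameter to 116 mm, nose tapering to 4 mm diameter at 130 mm. Packed cores fill 50 to 98 mm
- carrier_grip (a point): where to grip the rod's upright black handle (red band on top), 40 mm above the rod's axis; axes as the carrier's. The handle is 14 mm thick along x, 24 mm wide along y, from 2 mm below to 70 mm above the axis. Grip it across its thickness, on the -x and +x faces, at about 50 N so that the loaded rod does not droop
- carrier_tip (a point): the rod's nose, on its axis 130 mm from the carrier's origin along x
- stand: fixed grey stand, base 150 x 46 mm. Origin on the bench under the handle of the seated rod; x along the seated rod to its tip. Two forks open to above, with flared mouths ending 20 mm above the slot floors. The seated rod's axis is 55 mm above the bench, level along x; the carrier's origin is then straight above the stand's, to about 3 mm
- stand_shank_fork (a point): middle of the slot floor of the shank's fork: 26 mm along x, 48 mm above the bench; fork 12 mm long in x, slot 17 mm wide
- stand_tip_fork (a point): middle of the slot floor of the fork for the rod's end: 112 mm along x, 50 mm above the bench; fork 8 mm long in x, slot 13 mm wide
- trough: fixed aluminium V trough on a blue base, 130 mm long, sides at 45 degrees, upper edges 53 mm above the bench. Origin on the bench under its open mouth; x from the mouth to the far end. Three cores stand in it with gaps, centres at x = 16 to 66 mm. A rigid red end stop is clamped across it, its face somewhere between x = 78 and 108 mm, not reported: feel for it
- trough_mouth (a point): on the cores' common axis at the trough's open mouth, 55 mm above the bench; x along the cores' bores, the way to thread. The stop is 8 mm thick and has an 18 mm wide slot on this axis, open at the top, so the rod passes through it and lifts out of it; the cores cannot pass. A pushing arm gives and tips a little: press on after contact until the push along x reads 5 to 10 N
- core_green: green ferrite ring core, a thick ring: outer diameter 32 mm, bore 15 mm, 16 mm long, about 50 g, brittle. It stands on edge in the trough with its bore level along the trough. Origin at its centre (middle of the bore), x axis along the bore
- core_yellow: yellow ferrite ring core, a thick ring: outer diameter 32 mm, bore 15 mm, 16 mm long, about 50 g, brittle. It stands on edge in the trough with its bore level along the trough. Origin at its centre (middle of the bore), x axis along the bore
- core_blue: blue ferrite ring core, a thick ring: outer diameter 32 mm, bore 15 mm, 16 mm long, about 50 g, brittle. It stands on edge in the trough with its bore level along the trough. Origin at its centre (middle of the bore), x axis along the bore
- flux_bottle: small blue plastic bottle with a white cap, 28 mm across, 75 mm tall, standing; a bystander, origin at the centre of its underside
- tape_roll: amber roll of tape lying flat, 76 mm across, 24 mm tall; a bystander, origin at the centre of its underside
- screwdriver: screwdriver with a yellow handle, 130 mm long, lying; a bystander
- spare_core: dark ring core lying flat on the bench, 40 mm across, 12 mm tall; a bystander, not one of the three to be loaded
- phone: opened phone with a green circuit board, 148 x 72 x 9 mm, lying flat; a bystander
- multimeter: yellow handheld meter, 170 x 80 x 38 mm, lying flat; a bystander
Things that resemble listed ones, but are neither listed nor needed, are in the scene too. Of the things that look like the core_yellow, the smallest one is meant.

How it is judged:
On the way, in this order (a step that is already met when the one before it is completed fails the run):
1. all three cores are on the rod, packed against its collar and each other, still resting in the trough, and pressed firm against the trough's end stop with more than 4 N ((contact force between trough and core_green above 4 N or contact force between trough and core_yellow above 4 N or contact force between trough and core_blue above 4 N) and x of core_green in the frame of carrier between 0.055 and 0.0925 m and y of core_green in the frame of carrier between -0.0048 and 0.0048 m and z of core_green in the frame of carrier between -0.0048 and 0.0048 m and x of core_yellow in the frame of carrier between 0.055 and 0.0925 m and y of core_yellow in the frame of carrier between -0.0048 and 0.0048 m and z of core_yellow in the frame of carrier between -0.0048 and 0.0048 m and x of core_blue in the frame of carrier between 0.055 and 0.0925 m and y of core_blue in the frame of carrier between -0.0048 and 0.0048 m and z of core_blue in the frame of carrier between -0.0048 and 0.0048 m and z of core_green in the frame of trough between 0.05 and 0.06 m and y of core_green in the frame of trough between -0.005 and 0.005 m and z of core_yellow in the frame of trough between 0.05 and 0.06 m and y of core_yellow in the frame of trough between -0.005 and 0.005 m and z of core_blue in the frame of trough between 0.05 and 0.06 m and y of core_blue in the frame of trough between -0.005 and 0.005 m), for 0.15 s.
2. the three cores are lifted clear of the trough together on the rod (x of core_green in the frame of carrier between 0.055 and 0.097 m and y of core_green in the frame of carrier between -0.0048 and 0.0048 m and z of core_green in the frame of carrier between -0.0048 and 0.0048 m and x of core_yellow in the frame of carrier between 0.055 and 0.097 m and y of core_yellow in the frame of carrier between -0.0048 and 0.0048 m and z of core_yellow in the frame of carrier between -0.0048 and 0.0048 m and x of core_blue in the frame of carrier between 0.055 and 0.097 m and y of core_blue in the frame of carrier between -0.0048 and 0.0048 m and z of core_blue in the frame of carrier between -0.0048 and 0.0048 m and z of each of core_green, core_yellow, core_blue in the frame of trough above 0.085 m), for 0.2 s.
At the end, for the whole second after the job is handed in: Rod released, at rest in both forks: origin within 9 mm along, 4 mm across of the stand's origin, axis 52 to 57.5 mm above the bench, aligned within 0.05 rad, upright within 0.1 rad; all three cores on it, centres 55 to 97 mm from the rod's origin, i.e. packed at the collar with little play (x of core_green in the frame of carrier between 0.055 and 0.097 m and y of core_green in the frame of carrier between -0.0048 and 0.0048 m and z of core_green in the frame of carrier between -0.0048 and 0.0048 m and x of core_yellow in the frame of carrier between 0.055 and 0.097 m and y of core_yellow in the frame of carrier between -0.0048 and 0.0048 m and z of core_yellow in the frame of carrier between -0.0048 and 0.0048 m and x of core_blue in the frame of carrier between 0.055 and 0.097 m and y of core_blue in the frame of carrier between -0.0048 and 0.0048 m and z of core_blue in the frame of carrier between -0.0048 and 0.0048 m and x of carrier in the frame of stand between -0.01 and 0.009 m and y of carrier in the frame of stand between -0.004 and 0.004 m and z of carrier in the frame of stand between 0.052 and 0.0575 m and angle between the x axis of carrier and the x axis of stand, either way round below 0.05 rad and angle between carrier's own z axis and vertical below 0.1 rad and linear speed of carrier below 0.02 m/s and linear speed of each of core_green, core_yellow, core_blue below 0.05 m/s); the robot touches nothing.
It fails at once if the rod presses on a core with more than 15 N (contact force between carrier and core_green above 15 N or contact force between carrier and core_yellow above 15 N or contact force between carrier and core_blue above 15 N).
It fails at once if another thing on the bench is moved by more than 15 mm (distance of any of flux_bottle, tape_roll, screwdriver, spare_core, phone, multimeter from where it was at the start of the episode above 0.015 m).
It also fails if it takes over 61 s, if anything falls off the work surface, if the arm or the gripper's body presses on something with over 40 N, if the wrist force passes 120 N, or if a joint passes its speed limit or range.

## Working session

There is one attempt and no reset: what is moved stays moved. The work goes in short steps, Python scripts to look and compute and a tool call to move; the robot and the scene stay as the last step left them, time stands still between calls to the robot, and variables do not carry over. Pictures are saved under pics/ and viewed, at most 14 in all, crops included, and the job is handed in when it is done.

Besides the shell and the picture viewer there is one more tool, called after ">>>" as a command line: name --argument value ..., lists and objects as JSON in quotes. apply_moves: Moves the arm, as the interface text tells. Shifts and turns lie within -1 to 1; 1 stands for 800 mm of shift or 180 degrees of turn. Its arguments: {"type":"object","properties":{"claw":{"type":"array","items":{"type":"number"}},"travel":{"type":"array","items":{"type":"array","items":{"type":"number"}}},"turn":{"type":"array","items":{"type":"array","items":{"type":"number"}}},"newtons":{"type":"number"}},"required":["claw","travel","turn"]}

```bash
mkdir -p pics
cat > h.py <<'E'
import numpy as np, cv2
from station import manip
from scipy.spatial.transform import Rotation as Ro
def snap(n,save=None):
    s=manip.snapshot(n)
    if save: cv2.imwrite('pics/'+save,s['pixels'][:,:,::-1])
    return s
def cloud(s):
    K=s['intrinsics'];h,w=s['depth'].shape
    v,u=np.mgrid[:h,:w];d=s['depth']
    P=np.stack([(u-K[0,2])/K[0,0]*d,(v-K[1,2])/K[1,1]*d,d],-1)
    return (P-s['t'])@s['R']   # R^T (P-t)
def proj(s,X):
    c=s['R']@np.array(X)+s['t'];p=s['intrinsics']@c;return p[:2]/p[2]
E
python3 - <<'E'
from h import *
a=snap('scene','scene.png');b=snap('side','side.png')
import pickle;pickle.dump((a,b),open('ab.pkl','wb'))
print(manip.sense())
for s in(a,b):print(-s['R'].T@s['t'],s['R'][2])
E
```

```text
{'t': 0.1, 'q': array([ 9.86480276e-01,  5.28394342e-01,  1.43375188e+00, -2.02873053e-05,
        1.18142732e+00, -1.78505526e-01]), 'qd': array([ 0.00029696, -0.0027565 , -0.00342387,  0.00077278, -0.00065266,
       -0.000295  ]), 'tau': array([ 4.52790327e-04, -4.43306172e+01, -1.78586394e+01, -1.68991828e-04,
        3.93335955e-03, -2.46211670e-05]), 'tcp_pos': array([0.24634958, 0.57370447, 0.23042559]), 'tool_rot': array([ 2.01511960e-01,  9.79485553e-01, -9.22764257e-04, -3.59967298e-04]), 'force': array([ 0.31593489,  0.77860353, -1.40024523]), 'ft_torque': array([ 0.00036672, -0.05006132, -0.03380479]), 'gripper_force': 0.0, 'finger_gap': 1.0000432201195877}
[ 1.00833996 -0.36080992  0.69833426] [-0.47923889  0.43362182 -0.76308728]
[ 0.31805097 -1.00215156  0.8996046 ] [ 0.20073832  0.76957432 -0.60618437]
```

View pics/scene.png

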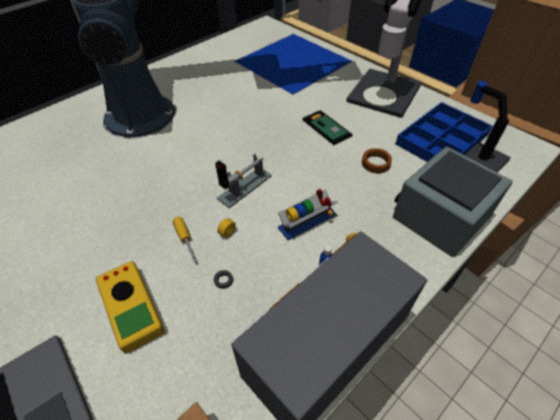

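View pics/side.png

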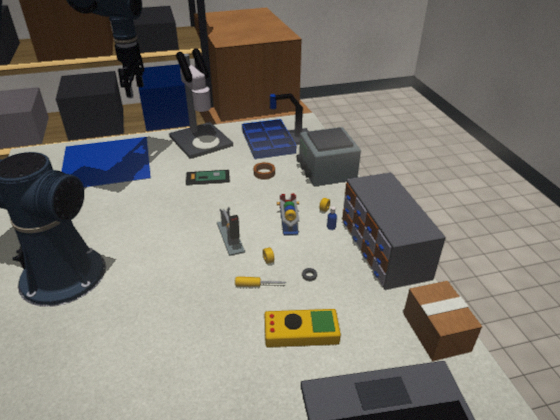

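Scene view: stand with the rod at (244,180), trough with cores at (306,214), and a red part at its right end (322,198). Side view: stand at (230,232), trough at (289,215). Candidates for core_yellow in the scene view are the trough ring (293,213), the loose ring (227,228) and the loose ring by the bottle (352,238). The trough ring fits the text, and I'll check it in a close crop.

Run:
```python
from h import *
import pickle;a,b=pickle.load(open('ab.pkl','rb'))
A=a['pixels'][140:260,200:370,::-1];B=b['pixels'][185:265,200:350,::-1]
A=cv2.resize(A,(640,452),interpolation=2);
cv2.imwrite('pics/crop.png',A)
for n,s in(('scene',a),('side',b)):
    C=cloud(s);hsv=cv2.cvtColor(s['pixels'],cv2.COLOR_RGB2HSV);d=s['depth']>0
    for nm,lo,hi in(('yellow',(18,130,100),(32,255,255)),('green',(45,100,60),(85,255,255)),('blue',(100,120,60),(125,255,255)),('red',(0,150,90),(6,255,255)),('red2',(172,150,60),(180,255,255))):
        m=cv2.inRange(hsv,lo,hi)
        N,L,st,ce=cv2.connectedComponentsWithStats(m)
        for i in range(1,N):
            if st[i,4]<8: continue
            P=C[(L==i)&d]
            if len(P)<5: continue
            md=np.median(P,0)
            if .3<md[0]<.85 and -.35<md[1]<.35: print(n,nm,ce[i].round(),st[i,4],md.round(3),P.min(0).round(3),P.max(0).round(3))
# height slabs near stand & trough
for n,s in(('scene',a),('side',b)):
    C=cloud(s).reshape(-1,3);
    P=C[(C[:,0]>.3)&(C[:,0]<.85)&(abs(C[:,1])<.3)&(C[:,2]>.04)&(C[:,2]<.14)]
    print(n,len(P),P.min(0),P.max(0))
```

```text
scene yellow [292. 213.] 97 [0.637 0.02  0.069] [0.624 0.013 0.047] [0.649 0.037 0.075]
scene yellow [180. 228.] 221 [ 0.47  -0.164  0.025] [ 0.436 -0.181  0.017] [ 0.5   -0.147  0.03 ]
scene yellow [224. 225.] 131 [ 0.543 -0.096  0.04 ] [ 0.531 -0.11   0.025] [ 0.551 -0.074  0.046]
scene yellow [351. 236.] 27 [0.753 0.079 0.039] [0.747 0.002 0.03 ] [0.796 0.091 0.144]
scene yellow [126. 301.] 2101 [ 0.556 -0.342  0.039] [ 0.469 -0.395  0.032] [ 0.644 -0.289  0.05 ]
scene green [308. 205.] 68 [0.647 0.06  0.07 ] [0.631 0.053 0.061] [0.657 0.068 0.075]
scene blue [301. 209.] 87 [0.645 0.04  0.069] [0.628 0.032 0.057] [0.652 0.059 0.075]
scene blue [285. 232.] 68 [0.635 0.003 0.009] [ 0.611 -0.005  0.007] [0.652 0.012 0.011]
scene blue [323. 257.] 41 [ 0.754 -0.007  0.052] [ 0.747 -0.012  0.036] [0.762 0.001 0.058]
scene red [323. 201.] 8 [0.649 0.107 0.047] [0.643 0.1   0.046] [0.659 0.11  0.057]
side yellow [324. 203.] 78 [0.758 0.082 0.037] [0.745 0.062 0.001] [0.792 0.148 0.046]
side yellow [290. 214.] 79 [0.633 0.022 0.064] [0.618 0.013 0.042] [0.652 0.039 0.073]
side yellow [268.
[... 1309 characters left out ...]
91 -0.085  0.025] [ 0.79  -0.089  0.02 ] [ 0.794 -0.078  0.028]
side blue [367. 242.] 13 [ 0.792 -0.155  0.07 ] [ 0.788 -0.163  0.067] [ 0.795 -0.145  0.072]
side blue [381. 247.] 19 [ 0.793 -0.229  0.116] [ 0.788 -0.235  0.108] [ 0.796 -0.216  0.121]
side blue [365. 255.] 11 [ 0.792 -0.157  0.024] [ 0.789 -0.164  0.023] [ 0.795 -0.15   0.026]
side blue [378. 261.] 14 [ 0.792 -0.228  0.07 ] [ 0.789 -0.236  0.066] [ 0.797 -0.219  0.073]
side blue [376. 273.] 14 [ 0.792 -0.229  0.025] [ 0.789 -0.236  0.022] [ 0.794 -0.221  0.03 ]
scene 4325 [ 0.43797285 -0.29981757  0.04000321] [0.84999376 0.29997848 0.13994275]
side 4206 [ 0.43757147 -0.29938767  0.04000677] [0.84997318 0.29976437 0.13997339]
```

View pics/crop.png

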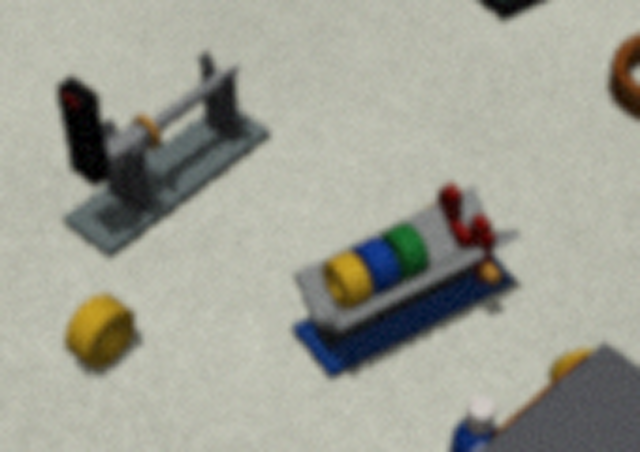

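The crop shows yellow, blue and green cores in the trough, with yellow at the open mouth. The red stop clamps are at the far end, crop (465,220). The other yellow rings lie loose and are larger (46 mm tall), so the trough ring is the one meant. Now the coarse poses.

Run:
```python
from h import *
import pickle;a,b=pickle.load(open('ab.pkl','rb'))
for n,s in(('scene',a),('side',b)):
    C=cloud(s).reshape(-1,3);
    def box(x0,x1,y0,y1,z0,z1):
        return C[(C[:,0]>x0)&(C[:,0]<x1)&(C[:,1]>y0)&(C[:,1]<y1)&(C[:,2]>z0)&(C[:,2]<z1)]
    P=box(.4,.6,-.05,.2,.085,.14);print(n,'handle',len(P),P.mean(0),P.min(0),P.max(0))
    P=box(.4,.6,-.05,.2,.005,.14);print(n,'stand',len(P),P.min(0),P.max(0))
    if len(P)>5: print(cv2.minAreaRect(P[:,:2].astype(np.float32)*1000))
    P=box(.4,.6,-.05,.2,.045,.063);m=P.mean(0);w=np.linalg.svd(P-m)[2][0];print('rod',len(P),m,w)
    P=box(.58,.7,-.05,.2,.003,.04);print('trough base',cv2.minAreaRect(P[:,:2].astype(np.float32)*1000))
    P=box(.58,.7,-.05,.2,.046,.056);print('trough edges',cv2.minAreaRect(P[:,:2].astype(np.float32)*1000))
q=manip.sense()['tool_rot'];R=Ro.from_quat(q).as_matrix();print(R)
w=snap('wrist');print('camwrist offset in tool',R.T@(-w['R'].T@w['t']-manip.sense()['tcp_pos']),R.T@w['R'][2],R.T@w['R'][0],w['intrinsics'])
```

```text
scene handle 187 [ 0.46490107 -0.03204844  0.11082087] [ 0.448681   -0.03727029  0.08534745] [ 0.47472775 -0.02154006  0.12968302]
scene stand 1463 [ 0.40131336 -0.0432803   0.00503316] [0.57281325 0.18993014 0.12968302]
((478.9294128417969, 76.584716796875), (247.05177307128906, 156.7523651123047), 82.47201538085938)
rod 245 [0.460708   0.03017764 0.0579249 ] [ 0.11029822 -0.99387552  0.00676378]
trough base ((639.9790649414062, 75.0634765625), (119.33245086669922, 249.4515838623047), 0.040951311588287354)
trough edges ((641.4219970703125, 65.77008056640625), (130.6194610595703, 50.69976043701172), 79.21415710449219)
side handle 140 [ 0.4590402  -0.03214864  0.10917106] [ 0.4473301  -0.03927054  0.08524789] [ 0.47224244 -0.01837942  0.12813243]
side stand 762 [ 0.40428285 -0.04238788  0.00503231] [0.58763497 0.19630977 0.12813243]
((495.76812744140625, 77.04153442382812), (239.4480438232422, 182.14414978027344), 89.61859130859375)
rod 108 [0.45200046 0.04102891 0.05749617] [ 0.02842183 -0.99957017  0.00718808]
trough base ((638.4388427734375, 73.70004272460938), (114.64037322998047, 248.32972717285156), 1.5429860353469849)
trough edges ((640.0250244140625, 64.35530090332031), (130.21463012695312, 48.87405014038086), 78.79287719726562)
[[-9.18785601e-01  3.94755442e-01 -1.07706160e-03]
 [ 3.94756771e-01  9.18784157e-01 -1.66259309e-03]
 [ 3.33269469e-04 -1.95274395e-03 -9.99998038e-01]]
camwrist offset in tool [ 0.07451594 -0.00092247 -0.14194671] [-2.91127958e-01  1.91152024e-04  9.56684104e-01] [-3.89041916e-04  9.99999874e-01 -3.18195920e-04] [[296.47253393   0.         276.35539893]
 [  0.         296.47253393 212.23305968]
 [  0.           0.           1.        ]]
```

```bash
cat >> h.py <<'E'
def go(pos,yaw,ref=None):
    """print scaled travel/turn to bring TCP to pos, pointing down, tool y along yaw (deg)"""
    s=manip.sense();R=Ro.from_quat(s['tool_rot']).as_matrix()
    c,n=np.cos(np.radians(yaw)),np.sin(np.radians(yaw))
    y=np.array([c,n,0]);z=np.array([0,0,-1.]);T=np.stack([np.cross(y,z),y,z],1)
    d=R.T@(np.array(pos)-s['tcp_pos'])
    rv=Ro.from_matrix(R.T@T).as_rotvec()
    print('t',round(s['t'],2),'tcp',s['tcp_pos'].round(4),'travel',(d/.8).round(4),'mm',(d*1000).round(1),'turn',(rv/np.pi).round(4),'rows',np.linalg.norm(d)/.0417)
E
python3 -c "
from h import *
go([.45,.03,.25],85)"
```

```text
t 0.15 tcp [0.2464 0.5738 0.2305] travel [-0.5022 -0.5241 -0.0236] mm [-401.7 -419.3  -18.9] turn [-0.0005 -0.0002 -0.1014] rows 13.932376068721595
```

>>> apply_moves --claw '[1,1,1,1,1]' --travel '[[-0.036,-0.037,-0.0017],[-0.072,-0.074,-0.0034],[-0.107,-0.111,-0.005],[-0.143,-0.149,-0.0067],[-0.178,-0.186,-0.0085]]' --turn '[[0,0,0],[0,0,0],[0,0,0],[0,0,0],[0,0,0]]'

```text
t: 0.57
tcp_pos: [0.3187, 0.3795, 0.2379]
tool_rot: [0.201, 0.98, -0.0, -0.0]
force: [0.2, -0.7, -0.7]
finger_gap: 1.002
gripper_force: 0.0
```

>>> apply_moves --claw '[1,1,1,1,1]' --travel '[[-0.036,-0.037,-0.0017],[-0.072,-0.074,-0.0034],[-0.107,-0.111,-0.005],[-0.143,-0.149,-0.0067],[-0.178,-0.186,-0.0085]]' --turn '[[0,0,0],[0,0,0],[0,0,0],[0,0,0],[0,0,0]]'

```text
t: 0.98
tcp_pos: [0.391, 0.1865, 0.245]
tool_rot: [0.201, 0.98, -0.0, 0.0]
force: [1.3, 0.2, -0.1]
finger_gap: 0.999
gripper_force: 0.0
```

>>> apply_moves --claw '[1,1,1,1,1]' --travel '[[-0.036,-0.037,-0.0017],[-0.072,-0.074,-0.0034],[-0.107,-0.111,-0.005],[-0.146,-0.152,-0.007],[-0.146,-0.152,-0.007]]' --turn '[[0,0,-0.034],[0,0,-0.068],[0,0,-0.1],[0,0,-0.1],[0,0,-0.1]]'

```text
t: 1.4
tcp_pos: [0.4524, 0.0263, 0.2509]
tool_rot: [0.047, 0.999, -0.001, 0.001]
force: [0.1, -0.2, 0.0]
finger_gap: 1.0
gripper_force: 0.0
```

Run:
```python
from h import *
import pickle
w=snap('wrist','w1.png');pickle.dump(w,open('w1.pkl','wb'))
```

```text
(no output)
```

View pics/w1.png

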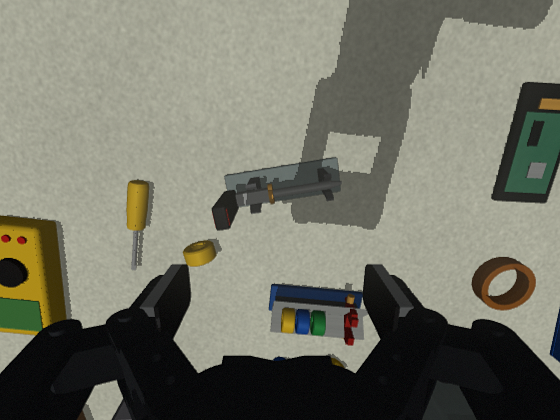

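The wrist view shows the stand at (282,185) with the black handle at (225,210), collar at (271,192) and tip near (340,183). The trough is at (317,310), with the yellow, blue and green cores at (289,320), (303,321), (319,322) and the red stop at (351,322).

```bash
cat > meas.py <<'E'
from h import *
def line(P,Pz):   # robust xy line: point, yaw deg
    l=cv2.fitLine(P[:,:2].astype(np.float32),cv2.DIST_HUBER,0,1e-4,1e-4).ravel()
    v=l[:2]*np.sign(l[1]);return l[2:].round(4),np.degrees(np.arctan2(v[1],v[0])).round(2)
def measure(w):
    C=cloud(w).reshape(-1,3);hsv=cv2.cvtColor(w['pixels'],cv2.COLOR_RGB2HSV).reshape(-1,3)
    ok=(w['depth']>0).ravel()
    def sel(x0,x1,y0,y1,z0,z1,lo=(0,0,0),hi=(180,255,255)):
        k=ok&(C[:,0]>x0)&(C[:,0]<x1)&(C[:,1]>y0)&(C[:,1]<y1)&(C[:,2]>z0)&(C[:,2]<z1)
        return C[k&np.all((hsv>=lo)&(hsv<=hi),1)]
    P=sel(.42,.51,-.06,.13,.003,.02)
    r=cv2.minAreaRect(P[:,:2].astype(np.float32)*1000);print('stand base',len(P),np.round(r[0],1),np.round(r[1],1),round(r[2],1),'z',np.median(P[:,2]).round(4))
    P=sel(.42,.51,-.06,.13,.11,.14);
    if len(P): r=cv2.minAreaRect(P[:,:2].astype(np.float32)*1000);print('handle top',len(P),np.round(r[0],1),np.round(r[1],1),round(r[2],1),'z',np.percentile(P[:,2],[50,95]).round(4))
    P=sel(.42,.51,.027,.07,.045,.075);print('rod',len(P),line(P,0) if len(P)>9 else'','ztop',np.percentile(P[:,2],[50,95]).round(4) if len(P) else'')
    P=sel(.42,.51,-.05,.12,.055,.075,(12,110,60),(30,255,255));print('collar',len(P),P.mean(0).round(4) if len(P) else '')
    for n,lo,hi in(('yellow',(18,130,80),(32,255,255)),('blue',(100,120,50),(125,255,255)),('green',(45,100,40),(85,255,255))):
        P=sel(.6,.68,-.02,.13,.064,.078,lo,hi)
        if len(P):print(n,len(P),P.mean(0).round(4),'bbox mid',((P.min(0)+P.max(0))/2).round(4),'ztop',np.percentile(P[:,2],95).round(4))
    P=sel(.58,.70,-.03,.16,.003,.02,(100,100,30),(125,255,255))
    r=cv2.minAreaRect(P[:,:2].astype(np.float32)*1000);print('trough base',np.round(r[0],1),np.round(r[1],1),round(r[2],1),'z',np.median(P[:,2]).round(4))
    P=sel(.58,.70,-.03,.16,.046,.058);r=cv2.minAreaRect(P[:,:2].astype(np.float32)*1000);print('trough edge',np.round(r[0],1),np.round(r[1],1),round(r[2],1))
    P=sel(.58,.70,.05,.16,.03,.12,(0,140,60),(8,255,255))
    if len(P):print('red',P.min(0).round(4),P.max(0).round(4))
E
python3 -c "
from meas import *
import pickle;measure(pickle.load(open('w1.pkl','rb')))
for s in pickle.load(open('ab.pkl','rb')): print();measure(s)"
```

```text
stand base 2328 [456.8  33.1] [ 46.3 149.8] 3.9 z 0.0074
handle top 446 [460.8 -29. ] [23.9 14.5] 4.5 z [0.1239 0.1252]
rod 321 (array([0.4549, 0.0457], dtype=float32), np.float32(93.28)) ztop [0.0586 0.06  ]
collar 80 [0.4549 0.0183 0.0638]
yellow 186 [0.6301 0.0235 0.0683] bbox mid [0.6307 0.0229 0.0679] ztop 0.0704
blue 189 [0.6337 0.0426 0.0683] bbox mid [0.6345 0.0424 0.0678] ztop 0.0704
green 187 [0.6377 0.0629 0.0683] bbox mid [0.6392 0.063  0.0679] ztop 0.0706
trough base [637.1  66.4] [137.9  41.2] 81.6 z 0.007
trough edge [642.   65.8] [130.1  50.4] 79.1
red [0.6265 0.0989 0.0401] [0.6709 0.1146 0.0698]

stand base 869 [464.6  35. ] [189.2  89.3] 89.8 z 0.0093
handle top 102 [461.3 -30.2] [25.3 14.9] 7.8 z [0.1246 0.1273]
rod 65 (array([0.4582, 0.0464], dtype=float32), np.float32(93.3)) ztop [0.0603 0.0628]
collar 15 [0.463  0.0171 0.0644]
yellow 79 [0.6374 0.0209 0.0694] bbox mid [0.6361 0.0214 0.0694] ztop 0.0734
blue 64 [0.6417 0.0402 0.0699] bbox mid [0.6396 0.0406 0.0701] ztop 0.0739
green 66 [0.6451 0.0599 0.0696] bbox mid [0.6436 0.0605 0.0693] ztop 0.0734
trough base [655.   57.2] [134.4  39.7] 65.6 z 0.0093
trough edge [641.4  65.8] [130.6  50.7] 79.2
red [0.6309 0.0989 0.045 ] [0.673  0.1113 0.0717]

stand base 394 [464.6  34.5] [ 86.7 188.6] 0.1 z 0.0083
handle top 71 [459.  -29.5] [26.1 17.8] 17.3 z [0.1224 0.127 ]
rod 26 (array([0.4529, 0.0526], dtype=float32), np.float32(90.02)) ztop [0.0595 0.0616]
collar 4 [0.4496 0.0195 0.063 ]
yellow 37 [0.6318 0.0242 0.0684] bbox mid [0.6314 0.0236 0.0687] ztop 0.0717
blue 30 [0.6361 0.0452 0.0694] bbox mid [0.6358 0.0481 0.0685] ztop 0.0727
green 24 [0.6409 0.0627 0.0694] bbox mid [0.6412 0.0648 0.0697] ztop 0.0724
trough base [629.5   6.4] [17.6 41.2] 75.1 z 0.0078
trough edge [640.   64.4] [130.2  48.9] 78.8
red [0.6296 0.106  0.0438] [0.6669 0.1157 0.071 ]
```

```bash
python3 -c "
from h import *
go([.461,-.029,.16],94)"
```

```text
t 1.45 tcp [0.4534 0.0252 0.2509] travel [-0.0155 -0.0662  0.1139] mm [-12.4 -53.   91.1] turn [-0.001   0.0012 -0.0528] rows 2.5454765014971765
```

>>> apply_moves --claw '[1,1,1,1]' --travel '[[-0.006,-0.025,0.043],[-0.012,-0.05,0.086],[-0.0155,-0.066,0.114],[-0.0155,-0.066,0.114]]' --turn '[[-0.0003,0.0004,-0.025],[-0.001,0.0012,-0.0528],[-0.001,0.0012,-0.0528],[-0.001,0.0012,-0.0528]]'

```text
t: 1.78
tcp_pos: [0.4554, -0.0241, 0.1557]
tool_rot: [-0.036, 0.999, 0.003, -0.006]
force: [-0.7, 0.0, 0.4]
finger_gap: 0.996
gripper_force: 0.0
```

```bash
python3 -c "
from meas import *
import pickle
w=snap('wrist','w2.png');pickle.dump(w,open('w2.pkl','wb'));measure(w);go([.461,-.029,.076],94)"
```

```text
stand base 3671 [456.8  32.9] [ 46.3 150. ] 3.8 z 0.0075
handle top 883 [460.5 -29.3] [23.8 13.9] 4.1 z [0.1241 0.1252]
rod 597 (array([0.4548, 0.0487], dtype=float32), np.float32(94.02)) ztop [0.0585 0.06  ]
collar 175 [0.4551 0.0176 0.0637]
trough base [637.5  50. ] [106.   43.8] 79.6 z 0.0071
trough edge [613.4  39.1] [66.8  4.2] 78.5
t 1.83 tcp [ 0.4561 -0.0232  0.1575] travel [-0.0065 -0.0083  0.1018] mm [-5.2 -6.6 81.5] turn [ 0.0019 -0.0029  0.0005] rows 1.964002689283316
```

View pics/w2.png

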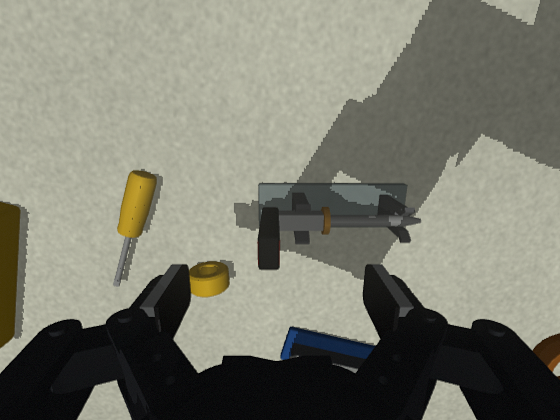

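The close view shows the handle at (269,238), square in the picture between the open fingers. The rod runs level to its tip near (412,218), and the loose ring at (210,278) is clear of the fingers. Descending.

>>> apply_moves --claw '[1,1,1,1,1]' --travel '[[0,0,0],[0,0,0],[0,0,0.045],[0,0,0.08],[0,0,0.08]]' --turn '[[0,0,0],[0,0,0],[0,0,0],[0,0,0],[0,0,0]]'

```text
t: 2.25
tcp_pos: [0.4556, -0.0214, 0.0934]
tool_rot: [-0.038, 0.999, 0.003, -0.004]
force: [-1.0, 0.7, 0.2]
finger_gap: 1.003
gripper_force: 0.0
```

```bash
python3 -c "
from h import *
go([.4606,-.0292,.076],94)"
```

```text
t 2.25 tcp [ 0.4556 -0.0214  0.0934] travel [-0.0057 -0.0103  0.0217] mm [-4.5 -8.2 17.3] turn [ 0.0018 -0.0027  0.0018] rows 0.4727328737881322
```

>>> apply_moves --claw '[1,1,1,1]' --travel '[[-0.0057,-0.0103,0.0],[-0.0057,-0.0103,0.011],[-0.0057,-0.0103,0.0215],[-0.0057,-0.0103,0.0215]]' --turn '[[0.0018,-0.0027,0.0018],[0.0018,-0.0027,0.0018],[0.0018,-0.0027,0.0018],[0.0018,-0.0027,0.0018]]'

```text
t: 2.58
tcp_pos: [0.4628, -0.0309, 0.0781]
tool_rot: [-0.034, 0.999, -0.001, 0.003]
force: [-0.2, 0.4, -0.2]
finger_gap: 0.999
gripper_force: 0.0
```

```bash
python3 -c "
from h import *
go([.4606,-.0292,.076],94);go([.4606,-.0292,.076],94)"
```

```text
t 2.58 tcp [ 0.4628 -0.0309  0.0781] travel [0.0026 0.0023 0.0026] mm [2.1 1.8 2.1] turn [-0.0008  0.0018 -0.0004] rows 0.08315631896232517
t 2.58 tcp [ 0.4628 -0.0309  0.0781] travel [0.0026 0.0023 0.0026] mm [2.1 1.8 2.1] turn [-0.0008  0.0018 -0.0004] rows 0.08315631896232517
```

>>> apply_moves --claw '[1,1,1,1,1]' --travel '[[0,0,0.0025],[0,0,0.0025],[0,0,0.0025],[0,0,0.0025],[0,0,0.0025]]' --turn '[[0,0,0],[0,0,0],[0,0,0],[0,0,0],[0,0,0]]'

```text
t: 3.0
tcp_pos: [0.4627, -0.0308, 0.0763]
tool_rot: [-0.034, 0.999, -0.001, 0.003]
force: [-0.9, 0.6, 0.1]
finger_gap: 0.999
gripper_force: 0.0
```

```bash
python3 -c "
from h import *
go([.4606,-.0292,.076],94)"
```

```text
t 3.0 tcp [ 0.4627 -0.0308  0.0763] travel [0.0025 0.0022 0.0004] mm [2.  1.7 0.3] turn [-0.0008  0.0017 -0.0004] rows 0.06361248925508857
```

>>> apply_moves --claw '[1,1,-1,-1,-1]' --travel '[[0.0025,0.0022,0.0004],[0.0025,0.0022,0.0004],[0.0025,0.0022,0.0004],[0.0025,0.0022,0.0004],[0.0025,0.0022,0.0004]]' --turn '[[-0.0008,0.0017,0],[-0.0008,0.0017,0],[-0.0008,0.0017,0],[-0.0008,0.0017,0],[-0.0008,0.0017,0]]' --newtons 50

```text
t: 3.42
tcp_pos: [0.4605, -0.0292, 0.0757]
tool_rot: [-0.034, 0.999, 0.0, -0.0]
force: [0.3, 0.0, -0.0]
finger_gap: 0.604
gripper_force: 0.0
```

>>> apply_moves --claw '[-1,-1,-1,-1,-1]' --travel '[[0,0,0],[0,0,0],[0,0,0],[0,0,0],[0,0,0]]' --turn '[[0,0,0],[0,0,0],[0,0,0],[0,0,0],[0,0,0]]'

```text
t: 3.83
tcp_pos: [0.4605, -0.0291, 0.0758]
tool_rot: [-0.034, 0.999, 0.0, -0.0]
force: [-0.8, -0.4, 1.5]
finger_gap: 0.156
gripper_force: 50.4
```

```bash
python3 -c "
from h import *
go([.4606,-.0292,.076],94)"
```

```text
t 3.83 tcp [ 0.4605 -0.0291  0.0758] travel [-0.0002 -0.0001 -0.0002] mm [-0.1 -0.1 -0.2] turn [ 0.0001 -0.0001 -0.0004] rows 0.005305779808186606
```

>>> apply_moves --claw '[-1,-1,-1,-1,-1]' --travel '[[0,0,-0.01],[0,0,-0.035],[0,0,-0.06],[0,0,-0.075],[0,0,-0.075]]' --turn '[[0,0,0],[0,0,0],[0,0,0],[0,0,0],[0,0,0]]'

```text
t: 4.25
tcp_pos: [0.462, -0.0296, 0.1381]
tool_rot: [-0.034, 0.999, -0.001, 0.002]
force: [-0.1, -0.8, -1.0]
finger_gap: 0.16
gripper_force: 50.0
```

```bash
python3 -c "
from h import *
go([.6011,-.1455,.1358],79.1)"
```

```text
t 4.25 tcp [ 0.462  -0.0296  0.1381] travel [-0.1635 -0.1564  0.0039] mm [-130.8 -125.2    3.1] turn [-0.0004  0.0015  0.0825] rows 4.341640036863417
```

>>> apply_moves --claw '[-1,-1,-1,-1,-1]' --travel '[[-0.036,-0.034,0],[-0.072,-0.069,0],[-0.108,-0.103,0],[-0.144,-0.137,0],[-0.1645,-0.1565,0]]' --turn '[[0,0,0.02],[0,0,0.04],[0,0,0.06],[0,0,0.0825],[0,0,0.0825]]'

```text
t: 4.67
tcp_pos: [0.6039, -0.1485, 0.1352]
tool_rot: [0.097, 0.995, -0.001, 0.002]
force: [1.5, 0.1, -1.3]
finger_gap: 0.159
gripper_force: 50.0
```

>>> apply_moves --claw '[-1,-1,-1,-1]' --travel '[[0,0,0.01],[0,0,0.01],[0,0,0.01],[0,0,0.01]]' --turn '[[0,0,0],[0,0,0],[0,0,0],[0,0,0]]'

```text
t: 5.0
tcp_pos: [0.5983, -0.1437, 0.1267]
tool_rot: [0.095, 0.995, 0.001, -0.002]
force: [0.4, 0.2, -1.7]
finger_gap: 0.158
gripper_force: 50.0
```

```bash
python3 -c "
from meas import *
import pickle
w=snap('wrist','w3.png');pickle.dump(w,open('w3.pkl','wb'))
b=snap('side');a=snap('scene');pickle.dump((a,b),open('ab3.pkl','wb'))
go([.6011,-.1455,.0758],79.1)"
```

```text
t 5.15 tcp [ 0.5996 -0.1442  0.1278] travel [-0.0023 -0.0013  0.065 ] mm [-1.8 -1.  52. ] turn [ 0.0001 -0.0004  0.0002] rows 1.24827342154197
```

View pics/w3.png

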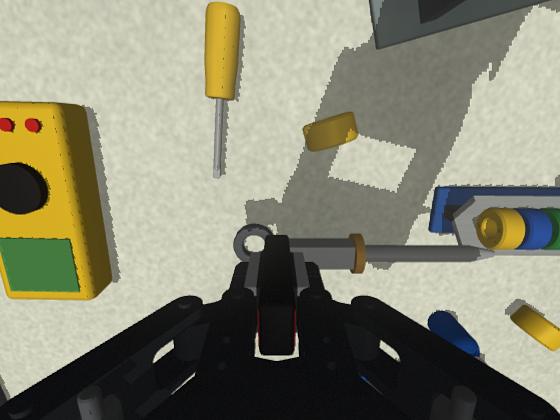

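The wrist view shows the held rod level with its tip at (490,254). The trough mouth is at about (455,225) and the yellow core's bore at (490,228). I'll fit lines and cylinders to the depth points of the rod and the cores.

```bash
cat > cyl.py <<'E'
from h import *
from scipy.optimize import least_squares
def pts(w,lo=(0,0,0),hi=(180,255,255)):
    C=cloud(w).reshape(-1,3);h=cv2.cvtColor(w['pixels'],cv2.COLOR_RGB2HSV).reshape(-1,3)
    return C[(w['depth']>0).ravel()&np.all((h>=lo)&(h<=hi),1)]
def fr(P,o,yaw):
    c,s=np.cos(np.radians(yaw)),np.sin(np.radians(yaw));d=P-np.r_[o,0]
    return np.stack([c*d[:,0]+s*d[:,1],-s*d[:,0]+c*d[:,1],d[:,2]],1)
def fit(Q,r,z0):  # axis: y=a+b*x, z=c+d*x in local frame
    m=Q[:,0].mean();x=Q[:,0]-m
    f=lambda p:np.hypot(Q[:,1]-p[0]-p[1]*x,Q[:,2]-p[2]-p[3]*x)-r
    s=least_squares(f,[0,0,z0,0],loss='soft_l1',f_scale=.001)
    return m,s.x,np.std(f(s.x))
def rod(w):
    """rod in held-tool frame (TCP origin, tool-y = x)"""
    s=manip.sense();t=s['tcp_pos'];y=Ro.from_quat(s['tool_rot']).as_matrix()[:,1]
    yaw=np.degrees(np.arctan2(y[1],y[0]));Q=fr(pts(w),t[:2],yaw)
    z=t[2]-.0208
    k=(Q[:,0]>.053)&(Q[:,0]<.114)&(abs(Q[:,1])<.014)&(abs(Q[:,2]-z)<.012)
    m,p,e=fit(Q[k],.005,z);print('rod',k.sum(),'mid x',m.round(4),'lat',p[0].round(4),'yawerr deg',np.degrees(p[1]).round(2),'z-TCP',(p[2]-t[2]).round(4),'pitch',np.degrees(p[3]).round(2),'rms',e.round(5))
    k=(Q[:,0]>.1)&(Q[:,0]<.15)&(abs(Q[:,1])<.012)&(abs(Q[:,2]-z)<.01);print('tip x',np.sort(Q[k,0])[-5:].round(4))
    return yaw
O=np.array([.6295,.0018]);YAW=79.1
COL=(('yellow',(18,130,60),(32,255,255)),('blue',(100,120,40),(118,255,255)),('green',(45,100,30),(85,255,255)))
def cores(w):
    for n,lo,hi in COL:
        Q=fr(pts(w,lo,hi),O,YAW)
        k=(Q[:,0]>-.01)&(Q[:,0]<.11)&(abs(Q[:,1])<.02)&(Q[:,2]>.045)&(Q[:,2]<.08)
        Q=Q[k]
        if len(Q)<15: print(n,len(Q));continue
        lo_,hi_=np.percentile(Q[:,0],[2,98])
        r=np.hypot(Q[:,1],Q[:,2]-.055);Q=Q[r>.0135]
        f=lambda p:np.hypot(Q[:,1]-p[0],Q[:,2]-p[1])-.016
        s=least_squares(f,[0,.055],loss='soft_l1',f_scale=.001);print(n,len(Q),'x',np.round([lo_,hi_],4),'lat,z',s.x.round(4),'rms',np.std(f(s.x)).round(5))
E
python3 -c "
from cyl import *
import pickle
w=pickle.load(open('w3.pkl','rb'));print(rod(w))
for s in (w,pickle.load(open('w1.pkl','rb')),*pickle.load(open('ab3.pkl','rb'))):cores(s)"
```

```text
rod 1761 mid x 0.0836 lat 0.0004 yawerr deg -0.01 z-TCP -0.0224 pitch 0.17 rms 0.00053
tip x [0.1289 0.1291 0.1291 0.1293 0.1297]
79.12942324956657
yellow 964 x [0.013  0.0278] lat,z [-0.0004  0.0543] rms 0.00078
blue 906 x [0.0327 0.0476] lat,z [-0.0005  0.0543] rms 0.00066
green 220 x [0.0532 0.0601] lat,z [-0.0007  0.0533] rms 0.0007
yellow 283 x [0.0138 0.029 ] lat,z [-0.0004  0.0541] rms 0.00067
blue 282 x [0.0333 0.0486] lat,z [-0.0005  0.0541] rms 0.00065
green 276 x [0.0543 0.0692] lat,z [-0.0006  0.0542] rms 0.0007
yellow 91 x [0.013  0.0285] lat,z [0.0011 0.0562] rms 0.00113
blue 85 x [0.033  0.0512] lat,z [0.0006 0.0564] rms 0.00112
green 77 x [0.054  0.0679] lat,z [0.0008 0.0561] rms 0.00141
yellow 20 x [0.0136 0.0304] lat,z [0.0005 0.0554] rms 0.00163
blue 13
green 14
```

```bash
python3 -c "
from h import *
go([.6017,-.1456,.0763],79.1)"
```

```text
t 5.15 tcp [ 0.5996 -0.1442  0.1278] travel [-0.003  -0.0013  0.0644] mm [-2.4 -1.  51.5] turn [ 0.0001 -0.0004  0.0002] rows 1.2368686739695416
```

>>> apply_moves --claw '[-1,-1,-1,-1,-1]' --travel '[[-0.003,-0.0013,0.02],[-0.003,-0.0013,0.045],[-0.003,-0.0013,0.063],[-0.003,-0.0013,0.063],[-0.003,-0.0013,0.063]]' --turn '[[0,0,0],[0,0,0],[0,0,0],[0,0,0],[0,0,0]]'

```text
t: 5.57
tcp_pos: [0.6018, -0.1459, 0.0769]
tool_rot: [0.095, 0.995, 0.0, -0.001]
force: [1.0, -0.4, -0.5]
finger_gap: 0.161
gripper_force: 49.9
```

>>> apply_moves --claw '[-1,-1,-1,-1]' --travel '[[0,0,0],[0,0,0],[0,0,0],[0,0,0]]' --turn '[[0,0,0],[0,0,0],[0,0,0],[0,0,0]]'

```text
t: 5.9
tcp_pos: [0.603, -0.1468, 0.0783]
tool_rot: [0.095, 0.995, -0.0, 0.001]
force: [-0.1, -0.4, -1.0]
finger_gap: 0.158
gripper_force: 49.9
```

```bash
python3 -c "
from cyl import *
import pickle
w=snap('wrist','w4.png');print(rod(w));cores(w)
go([.6017,-.1456,.0763],79.1);print(manip.sense()['force'])"
```

```text
rod 1754 mid x 0.0836 lat -0.0011 yawerr deg -0.14 z-TCP -0.0212 pitch 0.01 rms 0.00051
tip x [0.1288 0.1289 0.1293 0.1294 0.1298]
79.07834729481182
yellow 158 x [0.0126 0.0258] lat,z [0.0007 0.0579] rms 0.00108
blue 0
green 0
t 5.95 tcp [ 0.6029 -0.1467  0.078 ] travel [0.0017 0.0011 0.0022] mm [1.4 0.9 1.7] turn [-0.      0.0003 -0.0001] rows 0.057235389725870875
[-0.72399021 -0.27960605 -1.14846401]
```

>>> apply_moves --claw '[-1,-1,-1,-1,-1]' --travel '[[0.003,0,0.003],[0.003,0,0.003],[0.003,0,0.003],[0.003,0,0.003],[0.003,0,0.003]]' --turn '[[0,0,0],[0,0,0],[0,0,0],[0,0,0],[0,0,0]]'

```text
t: 6.37
tcp_pos: [0.6002, -0.1461, 0.0748]
tool_rot: [0.095, 0.995, 0.0, -0.0]
force: [0.3, 0.2, -1.2]
finger_gap: 0.161
gripper_force: 50.0
```

```bash
python3 -c "
from cyl import *
w=snap('wrist','w5.png');yaw=rod(w);cores(w)
s=manip.sense();print(s['tcp_pos'],fr(s['tcp_pos'][None],O,YAW),s['force'])"
```

```text
rod 1757 mid x 0.0836 lat -0.0009 yawerr deg 0.02 z-TCP -0.0215 pitch 0.13 rms 0.00052
tip x [0.1289 0.1289 0.1292 0.1292 0.1299]
yellow 132 x [0.0125 0.0239] lat,z [0.0008 0.0581] rms 0.00102
blue 0
green 0
[ 0.60016603 -0.14612556  0.07482093] [[-0.15080372  0.0008327   0.07482093]] [-0.95503418 -0.44466054 -1.26859104]
```

View pics/w5.png

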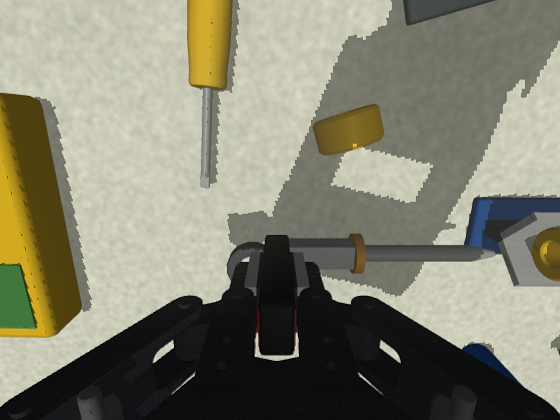

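The rod tip at (495,254) is in line with the trough opening and the yellow bore at (553,254). I'll thread slowly.

>>> apply_moves --claw '[-1,-1,-1,-1,-1]' --travel '[[0,0.01,-0.0009],[0,0.025,-0.0009],[0,0.04,-0.0009],[0,0.05,-0.0009],[0,0.05,-0.0009]]' --turn '[[0,0,0],[0,0,0],[0,0,0],[0,0,0],[0,0,0]]'

```text
t: 6.83
tcp_pos: [0.6078, -0.1039, 0.0755]
tool_rot: [0.094, 0.996, 0.001, -0.001]
force: [0.5, -0.3, -2.2]
finger_gap: 0.157
gripper_force: 50.0
```

```bash
python3 -c "
from cyl import *
w=snap('wrist','w6.png');yaw=rod(w);cores(w)
s=manip.sense();print(s['tcp_pos'],fr(s['tcp_pos'][None],O,YAW),s['force'])"
```

```text
rod 1828 mid x 0.0847 lat -0.0006 yawerr deg 0.26 z-TCP -0.0215 pitch -0.19 rms 0.00214
tip x [0.1499 0.1499 0.1499 0.1499 0.15  ]
yellow 1624 x [0.0129 0.0279] lat,z [-0.0004  0.0543] rms 0.00076
blue 1515 x [0.0326 0.0472] lat,z [-0.0005  0.0543] rms 0.00065
green 92 x [0.0532 0.0572] lat,z [-0.0014  0.0518] rms 0.00067
[ 0.60775688 -0.10500165  0.07556584] [[-0.10898634  0.00115514  0.07556584]] [ 0.01380684 -0.45081514 -1.66769129]
```

View pics/w6.png

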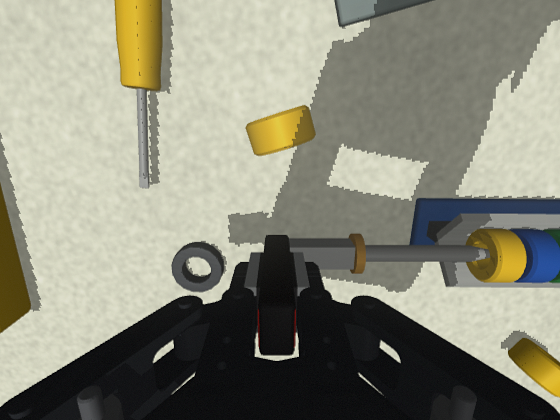

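The nose at about (485,254) is entering the yellow bore on centre. Continuing.

>>> apply_moves --claw '[-1,-1,-1,-1,-1]' --travel '[[-0.001,0.01,0],[-0.001,0.025,0],[-0.001,0.04,0],[-0.001,0.053,0],[-0.001,0.06,0]]' --turn '[[0,0,0],[0,0,0],[0,0,0],[0,0,0],[0,0,0]]'

```text
t: 7.3
tcp_pos: [0.6176, -0.0578, 0.0755]
tool_rot: [0.094, 0.996, 0.0, -0.0]
force: [-0.2, -0.1, -2.3]
finger_gap: 0.157
gripper_force: 50.0
```

>>> apply_moves --claw '[-1,-1,-1]' --travel '[[0,0,0],[0,0,0],[0,0,0]]' --turn '[[0,0,0],[0,0,0],[0,0,0]]'

```text
t: 7.55
tcp_pos: [0.6176, -0.06, 0.0756]
tool_rot: [0.095, 0.995, -0.0, -0.0]
force: [0.2, -0.3, -1.4]
finger_gap: 0.155
gripper_force: 50.0
```

```bash
python3 -c "
from cyl import *
w=snap('wrist','w7.png');yaw=rod(w);cores(w)
s=manip.sense();print(s['tcp_pos'],fr(s['tcp_pos'][None],O,YAW),s['force'])
C=fr(pts(w,(0,140,60),(8,255,255)),O,YAW);C=C[(C[:,0]>.05)&(C[:,0]<.14)&(abs(C[:,1])<.04)];print('red',np.percentile(C,[1,5,50,95],0).round(4))"
```

```text
rod 2479 mid x 0.0807 lat 0.0033 yawerr deg 11.11 z-TCP -0.0181 pitch 10.47 rms 0.00492
tip x [0.1295 0.1306 0.1311 0.1321 0.1405]
yellow 1568 x [0.0133 0.0281] lat,z [-0.0004  0.0542] rms 0.0007
blue 1528 x [0.0327 0.0476] lat,z [-0.0006  0.0543] rms 0.00066
green 1554 x [0.0537 0.0683] lat,z [-0.0007  0.0542] rms 0.00067
[ 0.61759258 -0.06023043  0.07559772] [[-6.31629624e-02 -3.70804638e-05  7.55977182e-02]] [-0.25818636 -0.70543143 -0.84281901]
red [[ 0.1014 -0.0238  0.0353]
 [ 0.1018 -0.022   0.0385]
 [ 0.1029 -0.0074  0.0485]
 [ 0.1087  0.0134  0.0615]]
```

View pics/w7.png

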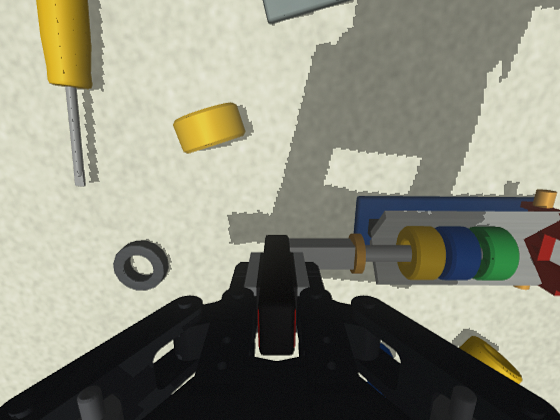

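The rod is through all three cores, which are undisturbed at (421,252), (459,252) and (498,252). The collar is at (358,252) and the red stop face measures about x = 101 mm. I need about 66 mm more, the last part slowly.

>>> apply_moves --claw '[-1,-1,-1,-1,-1]' --travel '[[0,0.008,0],[0,0.018,0],[0,0.027,0],[0,0.034,0],[0,0.041,0]]' --turn '[[0,0,0],[0,0,0],[0,0,0],[0,0,0],[0,0,0]]'

```text
t: 8.02
tcp_pos: [0.6239, -0.0269, 0.0756]
tool_rot: [0.095, 0.995, -0.0, -0.0]
force: [0.5, -0.8, -1.2]
finger_gap: 0.156
gripper_force: 49.9
```

>>> apply_moves --claw '[-1,-1,-1,-1,-1]' --travel '[[0,0.007,0],[0,0.014,0],[0,0.021,0],[0,0.027,0],[0,0.032,0]]' --turn '[[0,0,0],[0,0,0],[0,0,0],[0,0,0],[0,0,0]]'

```text
t: 8.43
tcp_pos: [0.6288, -0.0019, 0.0756]
tool_rot: [0.095, 0.995, 0.0, -0.0]
force: [-0.3, -0.9, -1.5]
finger_gap: 0.155
gripper_force: 50.0
```

>>> apply_moves --claw '[-1,-1]' --travel '[[0,0,0],[0,0,0]]' --turn '[[0,0,0],[0,0,0]]'

```text
t: 8.6
tcp_pos: [0.6286, -0.002, 0.0756]
tool_rot: [0.095, 0.995, 0.0, -0.0]
force: [-0.2, -0.3, -1.4]
finger_gap: 0.161
gripper_force: 50.0
```

```bash
python3 -c "
from cyl import *
w=snap('wrist','w8.png');cores(w)
s=manip.sense();print(s['tcp_pos'],fr(s['tcp_pos'][None],O,YAW),s['force'])
C=fr(pts(w,(0,140,60),(8,255,255)),O,YAW);C=C[(C[:,0]>.05)&(C[:,0]<.14)&(abs(C[:,1])<.04)];print('red',np.percentile(C,[1,5,50,95],0).round(4))"
```

```text
yellow 1516 x [0.0404 0.061 ] lat,z [-0.0006  0.0543] rms 0.00064
blue 1459 x [0.0626 0.0774] lat,z [-0.0007  0.0543] rms 0.00057
green 1448 x [0.0785 0.0929] lat,z [-0.0008  0.0543] rms 0.0006
[ 0.62851888 -0.00222072  0.07550747] [[-0.00413371  0.00020312  0.07550747]] [-0.37390233  0.33382802 -0.64823882]
red [[ 0.102  -0.0225  0.0248]
 [ 0.1025 -0.0192  0.0455]
 [ 0.106   0.0027  0.0678]
 [ 0.1099  0.0221  0.0692]]
```

>>> apply_moves --claw '[-1,-1,-1,-1,-1]' --travel '[[0,0.0025,0],[0,0.005,0],[0,0.0065,0],[0,0.0075,0],[0,0.0075,0]]' --turn '[[0,0,0],[0,0,0],[0,0,0],[0,0,0],[0,0,0]]'

```text
t: 9.07
tcp_pos: [0.6298, 0.0035, 0.0756]
tool_rot: [0.095, 0.995, 0.0, -0.0]
force: [-0.5, -0.3, -2.5]
finger_gap: 0.155
gripper_force: 50.0
```

>>> apply_moves --claw '[-1,-1]' --travel '[[0,0.001,0],[0,0.001,0]]' --turn '[[0,0,0],[0,0,0]]'

```text
t: 9.23
tcp_pos: [0.6299, 0.0042, 0.0756]
tool_rot: [0.095, 0.995, 0.0, -0.0]
force: [-0.1, -0.6, -1.7]
finger_gap: 0.154
gripper_force: 50.0
```

>>> apply_moves --claw '[-1,-1]' --travel '[[0,0.001,0],[0,0.001,0]]' --turn '[[0,0,0],[0,0,0]]'

```text
t: 9.4
tcp_pos: [0.6301, 0.0051, 0.0756]
tool_rot: [0.095, 0.995, 0.0, -0.0]
force: [-0.3, -1.1, -1.1]
finger_gap: 0.158
gripper_force: 50.0
```

>>> apply_moves --claw '[-1,-1]' --travel '[[0,0.001,0],[0,0.001,0]]' --turn '[[0,0,0],[0,0,0]]'

```text
t: 9.57
tcp_pos: [0.6303, 0.0059, 0.0756]
tool_rot: [0.095, 0.995, 0.0, -0.0]
force: [0.1, -0.5, -1.2]
finger_gap: 0.161
gripper_force: 50.0
```

>>> apply_moves --claw '[-1,-1]' --travel '[[0,0.001,0],[0,0.001,0]]' --turn '[[0,0,0],[0,0,0]]'

```text
t: 9.73
tcp_pos: [0.6304, 0.0067, 0.0756]
tool_rot: [0.095, 0.995, 0.0, -0.0]
force: [0.5, -0.5, -1.8]
finger_gap: 0.161
gripper_force: 50.0
```

>>> apply_moves --claw '[-1,-1]' --travel '[[0,0.001,0],[0,0.001,0]]' --turn '[[0,0,0],[0,0,0]]'

```text
t: 9.9
tcp_pos: [0.6305, 0.0071, 0.0756]
tool_rot: [0.095, 0.995, -0.0, -0.0]
force: [-0.6, -3.1, -1.3]
finger_gap: 0.153
gripper_force: 50.0
```

>>> apply_moves --claw '[-1,-1]' --travel '[[0,0.001,0],[0,0.001,0]]' --turn '[[0,0,0],[0,0,0]]'

```text
t: 10.07
tcp_pos: [0.6306, 0.0072, 0.0757]
tool_rot: [0.095, 0.995, -0.001, -0.0]
force: [-0.9, -4.8, -1.1]
finger_gap: 0.157
gripper_force: 50.0
```

>>> apply_moves --claw '[-1,-1]' --travel '[[0,0.001,0],[0,0.001,0]]' --turn '[[0,0,0],[0,0,0]]'

```text
t: 10.23
tcp_pos: [0.6306, 0.0073, 0.0758]
tool_rot: [0.095, 0.996, -0.001, -0.0]
force: [-0.8, -7.7, -1.1]
finger_gap: 0.157
gripper_force: 50.1
```

>>> apply_moves --claw '[-1,-1,-1,-1]' --travel '[[0,0.0005,0],[0,0.0005,0],[0,0.0005,0],[0,0.0005,0]]' --turn '[[0,0,0],[0,0,0],[0,0,0],[0,0,0]]'

```text
t: 10.57
tcp_pos: [0.6306, 0.0073, 0.0758]
tool_rot: [0.095, 0.995, -0.001, -0.001]
force: [-3.0, -8.5, 0.1]
finger_gap: 0.156
gripper_force: 50.1
```

```bash
python3 -c "
from cyl import *
w=snap('wrist','w9.png');cores(w)
s=manip.sense();print(s['tcp_pos'],fr(s['tcp_pos'][None],O,YAW),s['force'],s['tool_rot'])"
```

```text
yellow 1486 x [0.0497 0.0695] lat,z [-0.0006  0.0542] rms 0.00063
blue 1450 x [0.071  0.0855] lat,z [-0.0007  0.0543] rms 0.00059
green 1448 x [0.0869 0.1013] lat,z [-0.0009  0.0543] rms 0.00058
[0.63059411 0.00727026 0.07582178] [[ 5.57846442e-03 -3.99672544e-05  7.58217850e-02]] [-1.62510042 -7.6512611   0.12737537] [ 9.47912679e-02  9.95496028e-01 -1.42274209e-03 -4.99952667e-04]
```

The row is firm at about 8 N and the cores are packed with no gaps. I'll ease the push, tip the nose up 2° so the cores stay at the collar, and lift.

>>> apply_moves --claw '[-1,-1,-1,-1,-1]' --travel '[[0,-0.002,0],[0,-0.0035,-0.001],[0,-0.0035,-0.003],[0,-0.0035,-0.007],[0,-0.0035,-0.012]]' --turn '[[-0.003,0,0],[-0.007,0,0],[-0.011,0,0],[-0.011,0,0],[-0.011,0,0]]'

```text
t: 11.03
tcp_pos: [0.6298, 0.0064, 0.0849]
tool_rot: [0.095, 0.995, 0.017, 0.001]
force: [-0.3, -3.6, -4.7]
finger_gap: 0.151
gripper_force: 49.5
```

```bash
python3 -c "
from cyl import *
s=manip.sense();R=Ro.from_quat(s['tool_rot']).as_matrix();print(R[:,1],(R.T@[0,0,.08])/.8,s['force'])
w=snap('wrist','w10.png');cores(w)"
```

```text
[0.18951959 0.98127248 0.03444784] [ 0.00019325  0.00344478 -0.09994046] [-0.26289888 -3.56225268 -4.65073815]
yellow 1912 x [0.0491 0.0693] lat,z [-0.0004  0.0625] rms 0.00143
blue 1362 x [0.0708 0.0854] lat,z [-0.0004  0.063 ] rms 0.00057
green 1336 x [0.0866 0.1008] lat,z [-0.0005  0.0635] rms 0.00061
```

Tip up and all three cores are lifting together, still packed. Lifting on.

>>> apply_moves --claw '[-1,-1,-1,-1,-1]' --travel '[[0,0.0003,-0.012],[0,0.001,-0.032],[0,0.002,-0.058],[0,0.003,-0.08],[0,0.0034,-0.1]]' --turn '[[0,0,0],[0,0,0],[0,0,0],[0,0,0],[0,0,0]]'

```text
t: 11.5
tcp_pos: [0.6311, 0.0079, 0.1675]
tool_rot: [0.095, 0.995, 0.018, 0.003]
force: [0.2, -0.2, -3.1]
finger_gap: 0.159
gripper_force: 49.9
```

>>> apply_moves --claw '[-1,-1,-1,-1,-1]' --travel '[[0,0,0],[0,0,0],[0,0,0],[0,0,0],[0,0,0]]' --turn '[[0,0,0],[0,0,0],[0,0,0],[0,0,0],[0,0,0]]'

```text
t: 11.92
tcp_pos: [0.6295, 0.0069, 0.1639]
tool_rot: [0.095, 0.995, 0.018, 0.0]
force: [-0.9, -0.3, -3.2]
finger_gap: 0.157
gripper_force: 49.7
```

```bash
cat >> cyl.py <<'E'
def held(w):   # cores on the rod, in the tool frame (x=tool y, from TCP)
    s=manip.sense();R=Ro.from_quat(s['tool_rot']).as_matrix()
    for n,lo,hi in COL:
        Q=(pts(w,lo,hi)-s['tcp_pos'])@R;Q=Q[(abs(Q[:,0])<.03)&(Q[:,1]>.03)&(Q[:,1]<.14)&(abs(Q[:,2]-.015)<.03)]
        print(n,len(Q),np.percentile(Q[:,1],[3,97]).round(4) if len(Q)>9 else '')
E
python3 -c "
from cyl import *
w=snap('wrist','w11.png');held(w)
s=manip.sense();R=Ro.from_quat(s['tool_rot']).as_matrix();print(R[:,1],s['tcp_pos'],s['force'],s['t'])
tgt=np.array([.4605,-.0291,.1558]);d=R.T@(tgt-s['tcp_pos']);print(d/.8,np.linalg.norm(d)/.0417)"
```

```text
yellow 1926 [0.0444 0.064 ]
blue 1405 [0.066  0.0801]
green 1223 [0.0819 0.0956]
[0.18952972 0.98125229 0.03496326] [0.62970397 0.00673247 0.16400171] [ 0.13731432  0.56017093 -2.54878352] 11.9667
[ 0.1991509 -0.0843958  0.0078692] 4.1522986772644765
```

View pics/w11.png

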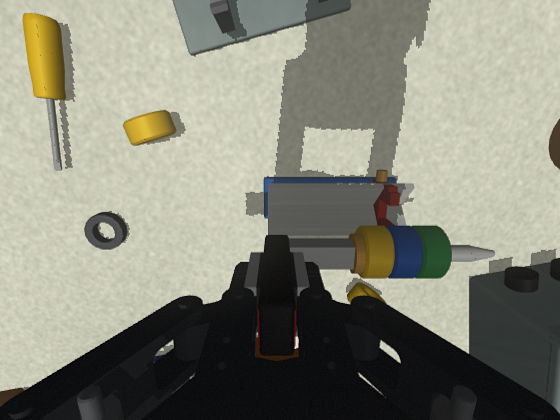

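All three cores sit packed behind the nose at (377,250), (407,250) and (435,250). The trough is empty. Carrying to the stand in two halves.

>>> apply_moves --claw '[-1,-1,-1,-1,-1]' --travel '[[0.01,-0.004,0],[0.03,-0.0127,0],[0.055,-0.0233,0],[0.08,-0.0339,0],[0.1,-0.0424,0]]' --turn '[[0,0,0],[0,0,0],[0,0,0],[0,0,0],[0,0,0]]'

```text
t: 12.38
tcp_pos: [0.5427, -0.0116, 0.1636]
tool_rot: [0.095, 0.995, 0.017, -0.0]
force: [-0.9, -0.3, -3.2]
finger_gap: 0.158
gripper_force: 49.8
```

>>> apply_moves --claw '[-1,-1,-1,-1,-1]' --travel '[[0.022,-0.0093,0],[0.045,-0.0191,0],[0.07,-0.0297,0.002],[0.09,-0.0378,0.004],[0.099,-0.042,0.006]]' --turn '[[0,0.0007,-0.02],[0,0.0014,-0.04],[0,0.0021,-0.06],[0,0.0029,-0.083],[0,0.0029,-0.083]]'

```text
t: 12.8
tcp_pos: [0.4578, -0.0291, 0.1578]
tool_rot: [-0.036, 0.999, 0.018, -0.003]
force: [0.5, 0.1, -3.4]
finger_gap: 0.156
gripper_force: 49.8
```

>>> apply_moves --claw '[-1,-1,-1,-1,-1]' --travel '[[0,0,0],[0,0,0],[0,0,0],[0,0,0],[0,0,0]]' --turn '[[0,0,0],[0,0,0],[0,0,0],[0,0,0],[0,0,0]]'

```text
t: 13.22
tcp_pos: [0.4625, -0.0295, 0.1583]
tool_rot: [-0.035, 0.999, 0.017, -0.0]
force: [-0.5, 0.8, -3.4]
finger_gap: 0.157
gripper_force: 49.8
```

```bash
cat >> cyl.py <<'E'
def to(tgt,yaw,tip=0):
    s=manip.sense();R=Ro.from_quat(s['tool_rot']).as_matrix()
    a,e=np.radians([yaw,tip]);y=np.array([np.cos(a)*np.cos(e),np.sin(a)*np.cos(e),np.sin(e)])
    x=np.array([-np.sin(a),np.cos(a),0]);T=np.stack([x,y,np.cross(x,y)],1)
    d=R.T@(np.array(tgt)-s['tcp_pos']);rv=Ro.from_matrix(R.T@T).as_rotvec()/np.pi
    print('t',s['t'],'tcp',s['tcp_pos'].round(4),'F',s['force'].round(1),'tip deg',np.degrees(np.arcsin(R[2,1])).round(2),'travel',(d/.8).round(4),'turn',rv.round(4),'down-in-tool',(R.T@[0,0,-1]).round(4))
E
python3 -c "
from cyl import *
w=snap('wrist','w12.png');held(w);to([.4605,-.0291,.1358],94,2)
C=fr(pts(w),np.array([.4606,-.0292]),94);k=(C[:,2]>.003)&(C[:,2]<.012)&(C[:,0]>-.03)&(C[:,0]<.15)&(abs(C[:,1])<.06);print(cv2.minAreaRect(C[k,:2].astype(np.float32)*1000))"
```

```text
yellow 1920 [0.0443 0.0639]
blue 1413 [0.066  0.0801]
green 1377 [0.0819 0.0954]
t 13.2667 tcp [ 0.4622 -0.0295  0.1582] F [-0.3  1.1 -2.3] tip deg 1.98 travel [ 0.0021 -0.0003  0.028 ] turn [-0.0001  0.0001  0.0002] down-in-tool [ 4.000e-04 -3.460e-02  9.994e-01]
((62.117698669433594, -0.3824939727783203), (46.13228225708008, 149.86502075195312), 89.9963150024414)
```

>>> apply_moves --claw '[-1,-1,-1,-1,-1]' --travel '[[0.0021,0,0.015],[0.0021,-0.0006,0.035],[0.0021,-0.0012,0.055],[0.0021,-0.0018,0.0727],[0.0021,-0.0018,0.0727]]' --turn '[[0,0,0],[0,0,0],[0,0,0],[0,0,0],[0,0,0]]'

```text
t: 13.68
tcp_pos: [0.4586, -0.0285, 0.098]
tool_rot: [-0.035, 0.999, 0.018, -0.003]
force: [-0.0, -0.5, -3.1]
finger_gap: 0.159
gripper_force: 49.7
```

>>> apply_moves --claw '[-1,-1,-1,-1,-1]' --travel '[[0,0,0],[0,0,0],[0,0,0],[0,0,0],[0,0,0]]' --turn '[[0,0,0],[0,0,0],[0,0,0],[0,0,0],[0,0,0]]'

```text
t: 14.1
tcp_pos: [0.4601, -0.0291, 0.1007]
tool_rot: [-0.035, 0.999, 0.017, -0.0]
force: [-0.6, -0.5, -3.0]
finger_gap: 0.158
gripper_force: 49.7
```

```bash
python3 -c "
from cyl import *
w=snap('wrist','w13.png');held(w);to([.4605,-.0291,.0785],94,.5)"
```

```text
yellow 1961 [0.0444 0.0641]
blue 1418 [0.0661 0.0801]
green 1384 [0.082  0.0958]
t 14.15 tcp [ 0.46   -0.0291  0.1006] F [-0.4  0.1 -3.3] tip deg 1.97 travel [-0.0007 -0.001   0.0276] turn [0.0082 0.0002 0.0002] down-in-tool [ 8.000e-04 -3.430e-02  9.994e-01]
```

View pics/w13.png

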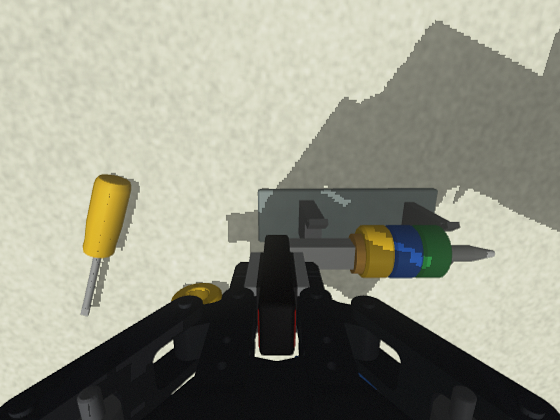

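The rod is above and parallel to the fork slots, at (313,218) and (430,216), and the cores are still packed. Levelling and lowering.

>>> apply_moves --claw '[-1,-1,-1,-1,-1]' --travel '[[-0.0006,0,0.005],[-0.0006,-0.0004,0.012],[-0.0007,-0.0007,0.02],[-0.0007,-0.001,0.0276],[-0.0007,-0.001,0.0276]]' --turn '[[0.002,0,0],[0.004,0,0],[0.007,0,0],[0.0082,0,0],[0.0082,0,0]]'

```text
t: 14.57
tcp_pos: [0.4592, -0.0284, 0.0765]
tool_rot: [-0.035, 0.999, 0.005, -0.002]
force: [0.4, 0.6, -3.4]
finger_gap: 0.162
gripper_force: 49.7
```

```bash
python3 -c "
from cyl import *
to([.4605,-.0291,.0758],94,0)"
```

```text
t 14.5667 tcp [ 0.4592 -0.0284  0.0765] F [ 0.4  0.6 -3.4] tip deg 0.57 travel [-0.0016 -0.0009  0.0008] turn [ 0.0032 -0.001   0.0003] down-in-tool [-0.0032 -0.01    0.9999]
```

>>> apply_moves --claw '[-1,-1,-1,-1,-1]' --travel '[[0,0,0.001],[0,0,0.002],[0,0,0.003],[0,0,0.003],[0,0,0.003]]' --turn '[[0.001,0,0],[0.002,0,0],[0.003,0,0],[0.003,0,0],[0.003,0,0]]'

```text
t: 14.98
tcp_pos: [0.4602, -0.0289, 0.0759]
tool_rot: [-0.035, 0.999, -0.0, -0.0]
force: [-0.9, -0.2, 1.1]
finger_gap: 0.158
gripper_force: 50.3
```

```bash
python3 -c "
from cyl import *
to([.4605,-.0291,.0758],94,0)
w=snap('wrist','w14.png');held(w)"
```

```text
t 14.9833 tcp [ 0.4602 -0.0289  0.0759] F [-0.9 -0.2  1.1] tip deg -0.03 travel [-0.0004 -0.0002  0.0001] turn [-0.0002 -0.      0.0002] down-in-tool [-1.e-04  6.e-04  1.e+00]
yellow 1969 [0.0445 0.0641]
blue 1426 [0.0662 0.0803]
green 1426 [0.0821 0.0961]
```

Load has transferred to the stand (Fz from −3.4 to +1.1 N) at the original seated pose. Releasing.

>>> apply_moves --claw '[0,0,0,0,0]' --travel '[[0,0,0],[0,0,0],[0,0,0],[0,0,0],[0,0,0]]' --turn '[[0,0,0],[0,0,0],[0,0,0],[0,0,0],[0,0,0]]'

```text
t: 15.45
tcp_pos: [0.4603, -0.029, 0.0755]
tool_rot: [-0.035, 0.999, -0.0, -0.0]
force: [0.4, -0.6, 0.4]
finger_gap: 0.498
gripper_force: 0.0
```

>>> apply_moves --claw '[0,0,0,0,0]' --travel '[[0,0,-0.01],[0,0,-0.035],[0,0,-0.07],[0,0,-0.105],[0,0,-0.13]]' --turn '[[0,0,0],[0,0,0],[0,0,0],[0,0,0],[0,0,0]]'

```text
t: 15.87
tcp_pos: [0.4607, -0.029, 0.1819]
tool_rot: [-0.035, 0.999, -0.001, 0.001]
force: [-0.3, -0.5, 0.3]
finger_gap: 0.497
gripper_force: 0.0
```

>>> apply_moves --claw '[0,0,0]' --travel '[[0,0,0],[0,0,0],[0,0,0]]' --turn '[[0,0,0],[0,0,0],[0,0,0]]'

```text
t: 16.12
tcp_pos: [0.4595, -0.0287, 0.1792]
tool_rot: [-0.035, 0.999, -0.0, -0.001]
force: [-0.5, -0.1, -0.6]
finger_gap: 0.5
gripper_force: 0.0
```

```bash
python3 -c "
from cyl import *
w=snap('wrist','w15.png');O2=np.array([.4606,-.0292])
for n,lo,hi in COL:
    Q=fr(pts(w,lo,hi),O2,93.9);Q=Q[(Q[:,0]>.03)&(Q[:,0]<.13)&(abs(Q[:,1])<.025)&(Q[:,2]>.02)&(Q[:,2]<.09)];print(n,len(Q),np.percentile(Q[:,0],[3,97]).round(4),'ztop',np.percentile(Q[:,2],98).round(4))
Q=fr(pts(w),O2,93.9);K=Q[(abs(Q[:,0])<.03)&(abs(Q[:,1])<.03)&(Q[:,2]>.11)&(Q[:,2]<.14)];print('handle',cv2.minAreaRect(K[:,:2].astype(np.float32)*1000),np.percentile(K[:,2],[50,95]))
print(manip.sense()['tcp_pos'])"
```

```text
yellow 741 [0.0451 0.0647] ztop 0.0687
blue 552 [0.0667 0.0808] ztop 0.0686
green 557 [0.0825 0.0967] ztop 0.0686
handle ((-0.036080360412597656, 0.34062767028808594), (13.79964828491211, 23.81943130493164), 0.3993695378303528) [0.12413615 0.12529282]
[ 0.45929059 -0.02865515  0.17872553]
```

View pics/w15.png

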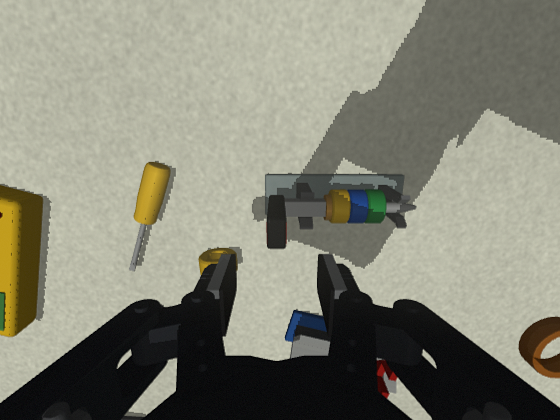

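The rod is seated in both forks, with the handle at (277,221) and the cores packed at (338,206), (359,206) and (377,206). The gripper is clear of it. Handing in.

```bash
python3 -c "
from h import *
print(manip.sign_off())"
```

```text
the job is handed in; nothing more can be done
None
```

I pushed the three cores firm against the stop at about 8 N, lifted them off packed together, and set the loaded rod back in the stand's forks. I released it and handed the job in at about 16 s; the hand-in returned no verdict.

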